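Seat a scraper blade on the depth-stop pin of its honing holder

ROBOT

A 7-joint arm with a two-finger parallel gripper is mounted at the origin on the work surface. World frame = base frame: x ahead of the robot, y to its left, z up, the work surface at z = 0. Lengths are in m, angles in rad, forces in N, time in s.
With the tool pointing down it reaches from about 0.4 to 0.9 m from the base axis. Payload 5.6 kg.
Tool frame: the origin (TCP) lies between the finger pads; the fingertips stand 25 mm ahead of it and the grasp point (between the pads) lies 6 mm ahead of it; z points along the fingers, y is the direction in which the jaws open and shut (so a half turn about z gives the same grasp; the last joint's range is limited). The gripper opens to 92 mm and grips with 3 to 60 N. Pads are 20 mm wide; open, the fingers measure 128 mm over their backs; the gripper's body (75 mm by 189 mm) begins 69 mm behind the grasp point.
Start: joints at [-1.237, 0.468, -0.012, 1.603, 0.006, 1.071, -0.056], TCP at [0.239, 0.604, 0.24] pointing down, gripper open.
Joint ranges: [-2.53, 2.53], [-0.31, 2.02], [-1.57, 1.55], [0.28, 2.44], [-1.29, 4.43], [0.15, 1.84], [-2.92, 2.92]. Speed limits (rad/s): [2.57, 2.57, 3.14, 3.14, 3.14, 3.14, 3.14].

INTERFACE

Orientations are given as a 3x3 rotation matrix whose columns are the frame's x, y, z axes.
In Python, from bench import readout, eyes, bot gives the robot as it stands.
- The arm moves only by the shell command python3 -m pendant 'ROWS' [OPENING] [FORCE]. ROWS is text: rows parted by semicolons, each of 4 numbers parted by spaces: the shift along the world's x, y, z in cm, then the turn about the world's z in rad. A call has exactly 5 rows; each row shifts and turns the commanded pose from where the row before left it; what a row does not reach is not made up. A row lasts 1/12 s, in which the tool goes at most 41.7 mm and 7.16 degrees, less where a joint would pass 70% of its speed; a pose out of reach is approached as far as the arm can. A call is refused whole if a number of a shift passes 4.17 or a number of a turn 0.125, either way. A call with a gripper value outside its range is refused whole. OPENING is the opening in per cent of the stroke, from 0 (shut) to 100 (fully open), set as the call begins (- or left out, the last holds). The fingers move at their own pace and stop on an object; FORCE is the grip in N (left out, the last holds). Time passes only in rows, so rows that do not move let the fingers close, or fill a call up. It gives the time, the measured TCP pose, the force and the opening at its end, in the units of the state.
- readout.get_state(): the state, without advancing time (a new reading comes with each control period).
- eyes.snapshot(name): name is "scene" or "top" or "wrist"; returns a dict with "pixels" (400x640x3 uint8, blue, green, red), "fx", "fy", "cx", "cy" (pixels), "T" (4x4, takes a point from camera to world coordinates). Camera axes: x right, y up, looking along -z (the intrinsics and any distortion apply to the point x, -y, -z); pixel columns grow to the right and rows downward; lengths in m; the calibration is good to about 2 mm. A picture is of the moment at which its call begins. There is no depth.
- bot.sign_off(): hands the job in, once; it reports no verdict.
Trained networks look in the newest picture that a camera, given by its name, has taken for a name from the list of things; names that differ only in an ending like _2 or _b are one class to them, and where a whole thing is asked for, a point or a joint stands for the part that bears it (a point fixed in the world has none). Each returns a list of dicts, best first, with "p" (0 to 1); they miss things now and then, are a little off and sometimes report something else, mostly with a low value. They report only what shows in the picture. A call takes as long as a camera call. They do not tell look-alikes from the thing itself.
- eyes.spot_in(camera, name): "rect" ([left, top, width, height] in pixels, round what is visible of it).
- eyes.landmark_of(camera, name): "location" ([column, row] in pixels: a listed point, or the origin of a listed thing).
The state is a dict: "clock": time; "qpos": joint angles; "qd": joint speeds; "effort": joint torques, N m; "tool_pos": TCP position; "eef_rot": TCP orientation; "ft_force": force on the tool from outside, world axes, zero at the start; "ft_torque": the same for the moment, N m; "gripper_width": opening from 0.0 (shut) to 1.0 (fully open).
Only numpy, scipy, OpenCV 4.12 (cv2) and the standard library are available. Lean on these libraries where they do the work, as an engineer would, in place of code of your own. Each camera call takes 0.05 s, during which the arm holds its last target. There are 200 camera calls.

TASK

Lay the notched scraper blade flat in the bed of the honing holder, notch end towards the pin, and slide it forward along the bed until the bottom of the notch is pressed right up against the locating pin, then let go and leave it seated there. The pin belongs to a depth stop that is held only by friction: feel for it and press lightly, so that its setting is not shifted. Leave the puppet head, pulley, shoulder block and anvil where they are.

Things in the scene. Friction and masses are not known exactly. Their poses are not given: they have to be found in the camera images.
- rib (a point): Centre of the rosewood finger rib on the loose scraper blade (0.15-0.25 kg, lying flat, rib up). Blade: flat steel plate 100 mm long (x), 44 wide (y), 5 thick; the rib on its middle is 46 mm long (x), 14 wide (y), 32 tall, to be gripped across y from above. This point is 21 mm above the blade's underside (rib top: 37 mm), midway along and across the blade. x points to the notched end, z up.
- notch (a point): Middle of the closed end (bottom) of the blade's notch, on the blade's underside: 34 mm from the blade's centre along its x, 21 mm below rib; same axes. The notch goes right through the blade, is 12 mm wide, 16 mm deep, open at the blade's +x end, with rounded mouth corners.
- holder: Honing holder, dark iron, fixed to the top. Base 190 mm long (x), 74 wide (y); its upper face, the bed, is 14 mm above the underside. Two fences along x rise 6 mm above the bed, from x = -95 to +55 mm, inner faces at y = -25 and +25 mm; both ends open; oiled steel, blade slides easily (friction about 0.2). Origin: centre of the underside; x points along the bed to the pin end, z up.
- bed (a point): Centre of the holder's bed, 14 mm above its underside, axes as holder. On the line y = 0 stands the one locating pin, steel, 8 mm across, 12 mm tall; its axis is somewhere from x = +22 to +54 mm (not measured, differs each time). It is on a friction-held slide with a brass strip and knob (16 mm across, 10 tall) 32 mm beyond; a push over about 8 N along x shifts it.
- puppet_head: Bystander: fired clay puppet head with a cracked glaze, 68 mm across, 85 mm tall, standing upright. Origin at the centre of its underside.
- pulley: Bystander: brass pulley wheel lying flat, 70 mm across, 22 mm tall. Origin at the centre of its underside.
- shoulder_block: Bystander: rosewood puppet shoulder block, 45 x 110 mm, 36 mm tall. Origin at the centre of its underside.
- anvil: Bystander: small iron anvil, 45 mm x 75 mm plus a 38 mm horn along its +y, 54 mm tall. Origin at the centre of its underside.
There are look-alikes about, which are no part of the job. What is meant by the part that bears rib is not red, and is the larger of those in its own colour.

How it is judged:
By the outcome, as a careful person would: the job done as asked, in the order asked, and still so for the second after the job is handed in, with the robot touching nothing.
It also fails if it takes over 58 s, if anything falls off the work surface, if the arm or the gripper's body presses on something with over 40 N, if the wrist force passes 120 N, or if a joint passes its speed limit or range.

## Working session

There is one attempt and no reset: what is moved stays moved. The work goes in short steps, Python scripts to look and compute and a shell command to move; the robot and the scene stay as the last step left them, time stands still between calls to the robot, and variables do not carry over. Pictures are saved under pics/ and viewed, about 8 in all and at most 12, crops included, and the job is handed in when it is done.

```bash
mkdir -p pics; cat > h.py <<'E'
import numpy as np, cv2
from bench import readout, eyes, bot
def snap(n,f=None):
    s=eyes.snapshot(n); 
    if f: cv2.imwrite('pics/'+f,s['pixels'])
    return s
def back(s,uv,z):
    d=np.array([(uv[0]-s['cx'])/s['fx'],-(uv[1]-s['cy'])/s['fy'],-1.0])
    T=np.array(s['T']); w=T[:3,:3]@d; o=T[:3,3]
    return o+w*(z-o[2])/w[2]
def proj(s,p):
    T=np.array(s['T']); c=T[:3,:3].T@(np.array(p)-T[:3,3])
    return np.array([s['cx']+s['fx']*c[0]/-c[2], s['cy']-s['fy']*c[1]/-c[2]])
E
python3 - <<'E'
from h import *
np.set_printoptions(precision=4,suppress=True)
st=readout.get_state(); print(st['clock'],st['tool_pos'],st['eef_rot'],st['ft_force'])
for c in ('top','scene'):
    s=snap(c,c+'1.png'); print(c,[k for k in s if k!='pixels'],s['fx'],np.array(s['T'])[:3])
    for n,z in (('rib',.021),('notch',0),('bed',.014),('holder',0),('puppet_head',0),('pulley',0),('shoulder_block',0),('anvil',0)):
        for d in eyes.landmark_of(c,n): print(n,round(d['p'],2),np.round(d['location'],1),back(s,d['location'],z)[:2])
E
```

```text
0.0 [0.239  0.6039 0.2387] [[-0.9298  0.368  -0.0005]
 [ 0.368   0.9298 -0.0017]
 [-0.0001 -0.0017 -1.    ]] [ 0.0257  0.533  -0.5028]
top ['fx', 'fy', 'cx', 'cy', 'T'] 421.86064049014004 [[-0.0173  0.99   -0.1402  0.4211]
 [-0.9996 -0.0201 -0.0182  0.0374]
 [-0.0208  0.1399  0.99    1.0817]]
rib 0.77 [367.9 218.4] [ 0.5212 -0.0588]
rib 0.66 [416.5 204.1] [ 0.5551 -0.1824]
notch 0.82 [352.1 217.1] [ 0.5273 -0.0203]
notch 0.78 [423.5 189.4] [ 0.5957 -0.2067]
notch 0.73 [349.1 133.8] [ 0.7486 -0.0185]
notch 0.45 [418.7 203.1] [ 0.5602 -0.1926]
bed 0.75 [281.6 227.1] [0.5039 0.1598]
holder 0.56 [281.  224.8] [0.511  0.1629]
puppet_head 0.94 [252.  138.8] [0.741  0.2392]
pulley 0.58 [352.2 136.4] [ 0.7413 -0.0265]
shoulder_block 0.68 [434.3 118.6] [ 0.7848 -0.2448]
anvil 0.91 [184.7 278.3] [0.3795 0.4086]
scene ['fx', 'fy', 'cx', 'cy', 'T'] 463.7041159398119 [[ 0.7636 -0.3995  0.5073  1.1682]
 [ 0.6457  0.4823 -0.592  -0.6496]
 [-0.0082  0.7796  0.6262  0.7871]]
rib 0.96 [244.  254.5] [ 0.5601 -0.1926]
rib 0.68 [270.1 218.2] [ 0.5181 -0.0652]
rib 0.56 [203.1 291.2] [ 0.5725 -0.321 ]
notch 0.95 [215.  299.4] [ 0.5932 -0.31  ]
notch 0.82 [284.3 216.6] [ 0.5241 -0.0214]
notch 0.69 [250.  269.1] [ 0.5877 -0.2027]
bed 0.56 [321.3 179.4] [0.5074 0.1477]
holder 0.83 [325.2 182.2] [0.5123 0.159 ]
puppet_head 0.61 [407.5 202. ] [0.7362 0.2309]
pulley 0.92 [355.1 258.4] [ 0.7511 -0.0235]
shoulder_block 0.72 [300.2 331.7] [ 0.7856 -0.2538]
shoulder_block 0.22 [251.5 268.4] [ 0.5888 -0.199 ]
anvil 0.62 [342.4 132.4] [0.385  0.4034]
```

View pics/top1.png

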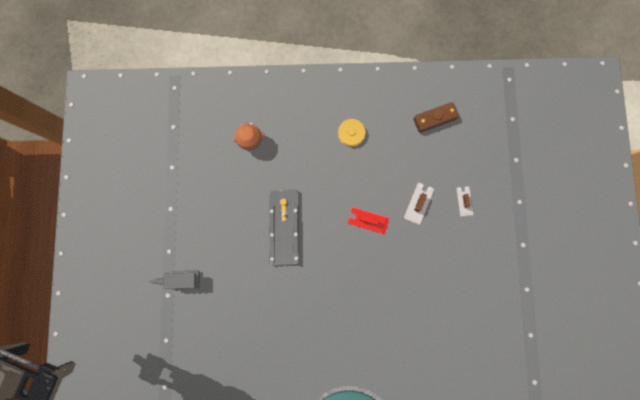

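View pics/scene1.png

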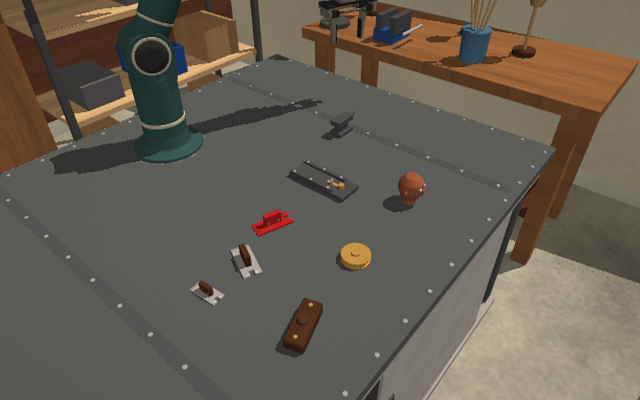

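The candidates for the blade in the top view are the red one (368,220), the larger steel one (419,203) and the smaller steel one (465,201). The description picks the larger steel one at (419,203), so I'll check it in a close crop.

```bash
python3 - <<'E'
from h import *
im=cv2.imread('pics/top1.png')
a=cv2.resize(im[175:230,390:480],None,fx=8,fy=8,interpolation=cv2.INTER_CUBIC)[:400]
b=cv2.resize(im[180:275,255:315],None,fx=6,fy=6,interpolation=cv2.INTER_CUBIC)
W=800; s=cv2.resize(a,(440,269)); o=np.zeros((570,800,3),np.uint8); o[:269,:440]=s; o[:570,440:800]=b
im=cv2.imread('pics/scene1.png'); o[270:570,:440]=cv2.resize(im[230:310,190:300],(440,300),interpolation=cv2.INTER_CUBIC)
cv2.imwrite('pics/crop1.png',o)
E
```

```text
(no output)
```

View pics/crop1.png

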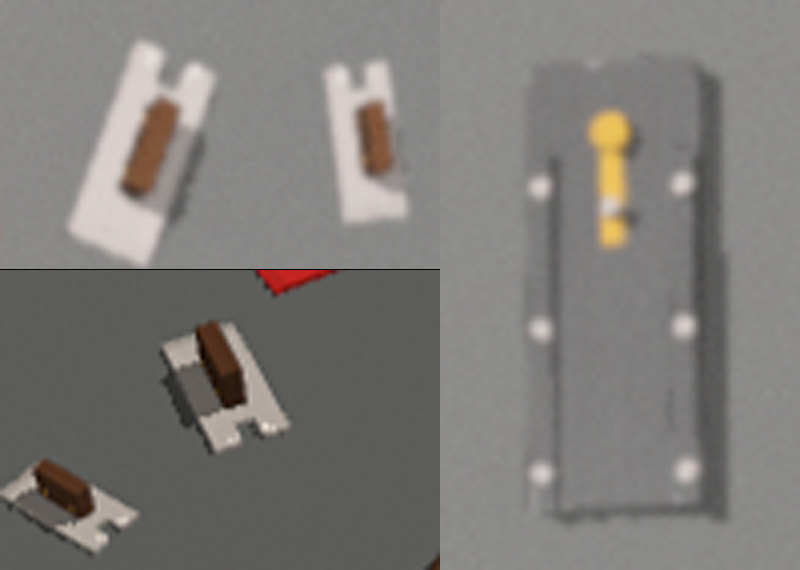

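The crop confirms the larger steel blade, with its notch towards world +x and slightly −y. The holder's pin end also points towards about +x. Next I'll move over the holder for a wrist view on the way.

```bash
python3 -m pendant '2 -4 0 0;2 -4 0 0;2 -4 0 0;2.5 -4 0 0;2.5 -4 0 0' 100 20; python3 -m pendant '2.5 -4 0 0.1;2.5 -4 0 0.1;2.5 -4 0 0.1;2.5 -4 0 0.05;2.5 -4 0 0'; python3 -m pendant '0 -2 0 0;0 0 0 0;0 0 0 0;0 0 0 0;0 0 0 0'
python3 - <<'E'
from h import *
np.set_printoptions(precision=4,suppress=True)
st=readout.get_state(); print(st['clock'],st['tool_pos'],st['eef_rot'])
s=snap('wrist','w1.png'); print(s['fx'],np.array(s['T'])[:3])
for n,z in (('bed',.014),('holder',0)):
    for d in eyes.landmark_of('wrist',n): print(n,d['p'],d['location'],back(s,d['location'],z))
im=cv2.imread('pics/top1.png'); t=snap('top'); im=t['pixels']
m=(im[175:230,395:440].min(2)>135).astype(np.uint8)
n,l,stt,c=cv2.connectedComponentsWithStats(m); print(stt)
k=1+np.argmax(stt[1:,4]); v,u=np.nonzero(l==k)
P=np.array([back(t,(a+395,b+175),.005)[:2] for a,b in zip(u,v)],np.float32)
print(cv2.minAreaRect(P*1000))
E
```

```text
clock: 1.32
tool_pos: [0.3398, 0.4202, 0.2398]
eef_rot: [[-0.93, 0.367, 0.0], [0.367, 0.93, 0.0], [-0.0, 0.0, -1.0]]
ft_force: [0.9, 0.4, 0.2]
gripper_width: 1.0
clock: 1.73
tool_pos: [0.4505, 0.2434, 0.24]
eef_rot: [[-1.0, 0.025, 0.001], [0.025, 1.0, 0.001], [-0.001, 0.001, -1.0]]
ft_force: [0.9, 0.8, -0.6]
gripper_width: 1.001
clock: 2.15
tool_pos: [0.4491, 0.227, 0.2397]
eef_rot: [[-1.0, 0.024, 0.0], [0.024, 1.0, 0.001], [-0.0, 0.001, -1.0]]
ft_force: [0.3, 0.1, 0.9]
gripper_width: 0.999
2.15 [0.4491 0.227  0.2397] [[-0.9997  0.024   0.    ]
 [ 0.024   0.9997  0.0007]
 [-0.      0.0007 -1.    ]]
284.53291023978977 [[ 0.0235 -0.9627 -0.2695  0.3739]
 [ 0.9997  0.0227  0.0062  0.2289]
 [ 0.0001 -0.2696  0.963   0.3853]]
bed 0.71 [266.6, 223.1] [0.5059 0.1508 0.014 ]
holder 0.96 [269.2, 222.0] [0.5093 0.1517 0.    ]
[[  20   13   19   32  214]
 [   0    0   45   55 2261]]
((563.024658203125, -187.76100158691406), (113.30220031738281, 142.1905975341797), 87.61759185791016)
```

View pics/w1.png

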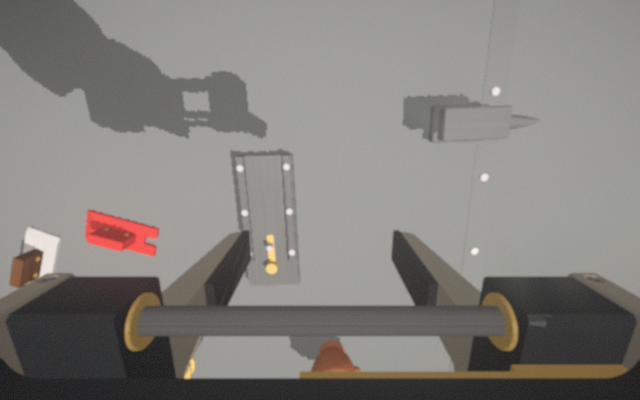

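The wrist view shows the holder at about (268,215), with the pin near (270,250) and the knob near (271,268). Next I'll measure the holder from its rivets and end edges, then go to the blade.

```bash
python3 - <<'E'
from h import *
np.set_printoptions(precision=4,suppress=True)
def riv(s,pts,z,r=5,mx=None):
    g=s['pixels'].min(2).astype(float); o=[]
    for u,v in pts:
        p=g[v-r:v+r+1,u-r:u+r+1]; w=np.clip(p-np.median(p)-25,0,None); yy,xx=np.mgrid[v-r:v+r+1,u-r:u+r+1]
        o.append(back(s,((w*xx).sum()/w.sum(),(w*yy).sum()/w.sum()),z)[:2])
    return np.array(o)
w=snap('wrist'); t=snap('top')
a=riv(w,[(240,168),(245,213),(250,255),(286,167),(290,212),(292,253)],.020); print(a)
b=riv(t,[(272,259),(272,235),(272,211),(296,259),(296,235),(295,211)],.020,4); print(b)
for q in (a,b):
    d=np.r_[q[:3]-q[:3].mean(0),q[3:]-q[3:].mean(0)]; v=np.linalg.svd(d)[2][0]; v*=np.sign(v[0]); print('yaw',np.arctan2(v[1],v[0]),'c',q.mean(0),'sep',np.linalg.norm(q[:3].mean(0)-q[3:].mean(0)))
im=t['pixels'];ys=im[175:230,395:440].min(2); 
m=(im[:,:,:].min(2)>170).astype(np.uint8); n,l,st,c=cv2.connectedComponentsWithStats(m)
for k in range(1,n):
    if st[k,4]>100 and st[k,0]>350 and st[k,1]>150 and st[k,1]<260:
        v,u=np.nonzero(l==k); P=np.array([back(t,x,.005)[:2] for x in zip(u,v)],np.float32); print(st[k],cv2.minAreaRect(P*1000))
c=w['pixels'][140:300,215:315]; cv2.imwrite('pics/c2.png',cv2.resize(c,None,fx=5,fy=5,interpolation=cv2.INTER_CUBIC)[200:])
E
```

```text
[[0.4277 0.1226]
 [0.4879 0.1231]
 [0.5485 0.1268]
 [0.4273 0.183 ]
 [0.4876 0.1835]
 [0.5479 0.1838]]
[[0.4202 0.1739]
 [0.4761 0.1837]
 [0.5456 0.1857]
 [0.4259 0.1245]
 [0.4858 0.1252]
 [0.5462 0.1253]]
yaw 0.020839441102125815 c [0.4878 0.1538] sep 0.05926154556773229
yaw 0.05123976448335563 c [0.4833 0.1531] sep 0.056356589829993295
[404 183  30  41 446] ((559.9147338867188, -191.0751953125), (45.718318939208984, 102.17940521240234), 66.02114868164062)
[456 186  17  30 233] ((563.42041015625, -307.85394287109375), (74.23359680175781, 33.38772201538086), 4.475264072418213)
```

```bash
python3 -m pendant '1.5 -4.1 0 -0.1;1.5 -4.1 0 -0.1;1.5 -4.1 0 -0.1;1.5 -4.1 0 -0.1;1.5 -4.1 0 0'; python3 -m pendant '1.5 -4.1 0 0;1.5 -4.1 0 0;1.5 -4.1 0 0;1.5 -4.1 0 0;1 -4.1 0 0'; python3 -m pendant '0 0 -2 0;0 0 -2 0;0 0 0 0;0 0 0 0;0 0 0 0'
python3 - <<'E'
from h import *
np.set_printoptions(precision=4,suppress=True)
st=readout.get_state(); print(st['tool_pos'],st['eef_rot'])
s=snap('wrist','w2.png'); print(np.array(s['T'])[:3])
for n,z in (('rib',.021),('notch',0)):
    for d in eyes.landmark_of('wrist',n): print(n,d['p'],d['location'],back(s,d['location'],z))
E
```

```text
clock: 2.87
tool_pos: [0.5217, 0.028, 0.2398]
eef_rot: [[-0.909, 0.417, 0.001], [0.417, 0.909, 0.0], [-0.0, 0.0, -1.0]]
ft_force: [-0.2, 0.4, -0.3]
gripper_width: 0.999
clock: 3.28
tool_pos: [0.5895, -0.1686, 0.2395]
eef_rot: [[-0.911, 0.413, 0.001], [0.413, 0.911, 0.0], [-0.0, 0.0, -1.0]]
ft_force: [0.6, 1.3, -0.3]
gripper_width: 1.001
clock: 3.7
tool_pos: [0.589, -0.1669, 0.2004]
eef_rot: [[-0.911, 0.413, 0.001], [0.413, 0.911, 0.0], [-0.001, 0.0, -1.0]]
ft_force: [0.4, -1.0, 0.9]
gripper_width: 0.997
[ 0.589  -0.1669  0.2004] [[-0.9107  0.413   0.0009]
 [ 0.413   0.9107  0.    ]
 [-0.0008  0.0004 -1.    ]]
[[ 0.4126 -0.877  -0.2463  0.5204]
 [ 0.9109  0.3971  0.1122 -0.1352]
 [-0.0006 -0.2706  0.9627  0.346 ]]
rib 0.96 [288.6, 182.8] [ 0.5666 -0.1975  0.021 ]
rib 0.81 [381.3, 92.0] [ 0.5186 -0.0636  0.021 ]
rib 0.76 [204.6, 217.0] [ 0.5626 -0.3082  0.021 ]
notch 0.98 [412.3, 89.4] [ 0.5305 -0.0259  0.    ]
notch 0.75 [215.4, 230.8] [ 0.5875 -0.3163  0.    ]
notch 0.61 [293.7, 204.2] [ 0.5971 -0.2078  0.    ]
```

View pics/w2.png

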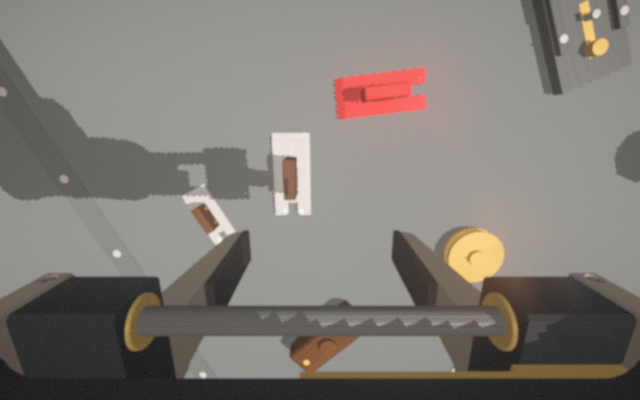

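View pics/c2.png

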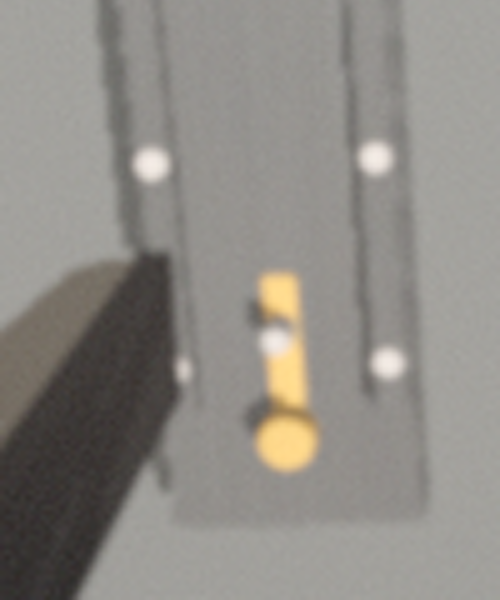

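The wrist view shows the large steel blade from (272,133) to (311,214), already square to the tool, with its notch at (294,208). The crop shows the pin top at about (270,248) in the full picture. I'll work out both positions in numbers.

```bash
cat >> h.py <<'E'
def blade(s,z=.005,win=(250,330,110,230),thr=140):
    u0,u1,v0,v1=win; g=s['pixels'][v0:v1,u0:u1].min(2); m=(g>thr).astype(np.uint8)
    n,l,st,c=cv2.connectedComponentsWithStats(m); k=1+np.argmax(st[1:,4]); v,u=np.nonzero(l==k)
    P=np.array([back(s,(a+u0,b+v0),z)[:2] for a,b in zip(u,v)],np.float32)
    return st[k],cv2.minAreaRect(P*1000)
E
python3 - <<'E'
from h import *
np.set_printoptions(precision=4,suppress=True)
s=snap('wrist')
for thr in (150,165,180,195): print(blade(s,thr=thr))
for p in ((290,164),(289,198)): print('rib-ish',back(s,p,.037))
E
cat > wcam.txt <<'E'
E
python3 - <<'E'
from h import *
# earlier wrist view w1, pose known
s=dict(fx=284.533,fy=284.533,cx=320,cy=200,T=np.array([[.0235,-.9627,-.2695,.3739],[.9997,.0227,.0062,.2289],[.0001,-.2696,.963,.3853],[0,0,0,1]]))
r=snap('wrist');print(r['cx'],r['cy'],r['fy'])
s.update(cx=r['cx'],cy=r['cy'],fy=r['fy'])
print('pin top',back(s,(270,248),.026),'end',back(s,(275,284.4),.014),'knob',back(s,(272.4,267.8),.024))
E
```

```text
(array([   0,    0,   80,  120, 7614], dtype=int32), ((558.068115234375, -196.3846435546875), (101.11638641357422, 145.12710571289062), 65.62909698486328))
(array([  21,   21,   41,   85, 2109], dtype=int32), ((562.1146850585938, -192.79656982421875), (45.9577522277832, 103.01234436035156), 65.70259094238281))
(array([  22,   22,   39,   83, 1967], dtype=int32), ((561.8934936523438, -193.04336547851562), (44.946876525878906, 100.50688171386719), 65.62876892089844))
(array([  22,   23,   39,   81, 1806], dtype=int32), ((561.7850952148438, -193.05267333984375), (44.00234603881836, 98.29515075683594), 65.97734832763672))
rib-ish [ 0.5468 -0.1841  0.037 ]
rib-ish [ 0.5807 -0.202   0.037 ]
320.8053522043915 202.25615769403686 284.53291023978977
pin top [0.53801575 0.15531401 0.026     ] end [0.6019382  0.15604403 0.014     ] knob [0.56931189 0.15611162 0.024     ]
```

```bash
python3 -m pendant '-1.35 -1.3 -3 0;-1.35 -1.3 -3 0;0 0 -3 0;0 0 -3 0;0 0 -2 0' 50 20; python3 -m pendant '0 0 -1.3 0;0 0 -1.3 0;0 0 0 0;0 0 0 0;0 0 0 0'
python3 - <<'E'
from h import *
np.set_printoptions(precision=4,suppress=True)
st=readout.get_state(); print(st['tool_pos'],st['eef_rot'],st['ft_force'])
E
python3 -m pendant '0 0 0 0;0 0 0 0;0 0 0 0;0 0 0 0;0 0 0 0' 0 30; python3 -m pendant '0 0 0 0;0 0 0 0;0 0 2 0;0 0 3 0;0 0 3 0'
```

```text
clock: 4.37
tool_pos: [0.5604, -0.1931, 0.0577]
eef_rot: [[-0.91, 0.414, -0.002], [0.414, 0.91, 0.001], [0.002, -0.0, -1.0]]
ft_force: [0.3, -0.3, -0.1]
gripper_width: 0.659
clock: 4.78
tool_pos: [0.5624, -0.1937, 0.0348]
eef_rot: [[-0.91, 0.414, 0.002], [0.414, 0.91, -0.001], [-0.002, 0.0, -1.0]]
ft_force: [0.5, -0.5, -0.0]
gripper_width: 0.502
[ 0.5624 -0.1937  0.0348] [[-0.9103  0.414   0.0021]
 [ 0.414   0.9103 -0.0006]
 [-0.0022  0.0004 -1.    ]] [ 0.5344 -0.4803 -0.0192]
clock: 5.2
tool_pos: [0.5616, -0.1934, 0.0339]
eef_rot: [[-0.91, 0.414, 0.001], [0.414, 0.91, -0.0], [-0.001, 0.0, -1.0]]
ft_force: [0.4, 0.7, 0.4]
gripper_width: 0.159
clock: 5.62
tool_pos: [0.56, -0.1931, 0.113]
eef_rot: [[-0.91, 0.414, -0.004], [0.414, 0.91, 0.001], [0.004, -0.001, -1.0]]
ft_force: [1.4, -0.1, -2.2]
gripper_width: 0.153
```

The blade is gripped at about 14 mm opening. Next I'll carry it over the rear of the bed, turning it about +0.43 rad.

```bash
python3 -m pendant '-1 3.85 1 0.11;-1 3.85 1 0.11;-1 3.85 0 0.11;-1 3.85 0 0.1;-1 3.85 0 0'; python3 -m pendant '-1 3.85 0 0;-1 3.85 0 0;-1 3.85 0 0;-1 3.85 0 0;0 0 0 0';  python3 -m pendant '0 0 0 0;0 0 0 0;0 0 0 0;0 0 0 0;0 0 0 0'
python3 - <<'E'
from h import *
np.set_printoptions(precision=4,suppress=True)
st=readout.get_state(); print(st['tool_pos'],st['eef_rot'],st['ft_force'],st['qpos'])
a=snap('wrist');t=snap('top');s=snap('scene')
o=np.zeros((600,800,3),np.uint8)
o[:300,:480]=cv2.resize(a['pixels'],(480,300),interpolation=cv2.INTER_AREA)
o[300:,:440]=cv2.resize(s['pixels'][120:220,260:407],(440,300),interpolation=cv2.INTER_CUBIC)
o[:,480:]=cv2.resize(t['pixels'][170:290,250:314],(320,600),interpolation=cv2.INTER_CUBIC)
cv2.imwrite('pics/o3.png',o)
E
```

```text
clock: 6.03
tool_pos: [0.5103, 0.0007, 0.1336]
eef_rot: [[-1.0, -0.007, -0.0], [-0.007, 1.0, 0.0], [0.0, 0.0, -1.0]]
ft_force: [0.9, 0.2, -2.7]
gripper_width: 0.152
clock: 6.45
tool_pos: [0.4684, 0.1618, 0.1332]
eef_rot: [[-1.0, -0.015, -0.002], [-0.015, 1.0, 0.004], [0.002, 0.004, -1.0]]
ft_force: [-0.0, 0.1, -3.1]
gripper_width: 0.149
clock: 6.87
tool_pos: [0.4718, 0.1517, 0.1335]
eef_rot: [[-1.0, -0.0, -0.0], [-0.0, 1.0, -0.0], [0.0, -0.0, -1.0]]
ft_force: [-0.8, -0.7, -2.6]
gripper_width: 0.152
[0.4718 0.1517 0.1335] [[-1.     -0.0005 -0.    ]
 [-0.0005  1.     -0.0003]
 [ 0.     -0.0003 -1.    ]] [-0.8395 -0.743  -2.6472] [-0.5264  0.3577  0.1757  2.072  -0.0925  0.7192  1.2793]
```

View pics/o3.png

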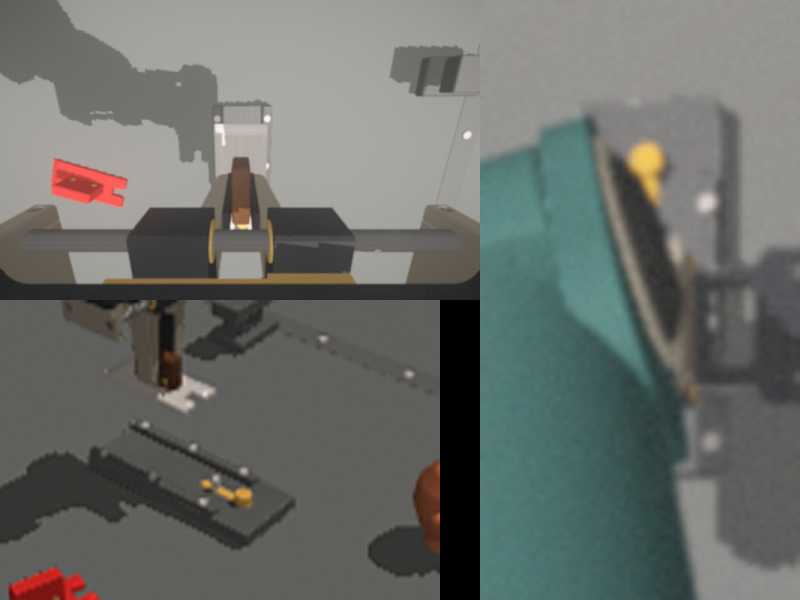

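The blade is held level with its notch towards the pin, and the wrist view shows the rear rivets at about (289,157) and (356,157). I'll measure the sideways offset between the blade and the fences in this same camera.

```bash
python3 - <<'E'
from h import *
np.set_printoptions(precision=4,suppress=True)
a=snap('wrist'); g=a['pixels'].min(2)
for u,v in ((289,158),(357,158)):
    r=6; p=g[v-r:v+r+1,u-r:u+r+1].astype(float); w=np.clip(p-np.percentile(p,80)-15,0,None); yy,xx=np.mgrid[v-r:v+r+1,u-r:u+r+1]
    c=((w*xx).sum()/w.sum(),(w*yy).sum()/w.sum()); print('rivet',c,back(a,c,.02))
o=a['pixels'][125:275,265:380]; cv2.imwrite('pics/o4.png',cv2.resize(o,None,fx=4,fy=4,interpolation=cv2.INTER_CUBIC))
zb=readout.get_state()['tool_pos'][2]-.029
for u,v in ((265+0,125),): pass
for k in (0,20,40,60): print(125+k,[int(x) for x in g[125+k,280:366:2]])
print('blade z',zb,[back(a,(u,180),zb)[:2] for u in (286,360)])
E
```

```text
rivet (np.float64(nan), np.float64(nan)) [nan nan nan]
rivet (np.float64(nan), np.float64(nan)) [nan nan nan]
125 [113, 113, 112, 112, 126, 159, 162, 163, 163, 164, 164, 162, 164, 163, 165, 164, 162, 163, 163, 162, 163, 162, 163, 163, 165, 162, 162, 164, 164, 164, 164, 162, 162, 165, 164, 164, 165, 164, 164, 164, 165, 165, 163]
145 [108, 102, 104, 104, 109, 110, 106, 99, 119, 148, 153, 155, 153, 153, 156, 156, 154, 156, 155, 156, 157, 155, 156, 155, 156, 153, 157, 155, 154, 155, 154, 158, 160, 152, 115, 122, 151, 155, 156, 154, 152, 152, 162]
165 [113, 108, 110, 137, 159, 186, 188, 189, 171, 149, 154, 158, 159, 161, 162, 164, 160, 164, 163, 160, 165, 162, 165, 163, 165, 162, 164, 164, 162, 162, 161, 165, 163, 159, 154, 155, 161, 163, 159, 151, 143, 157, 165]
185 [112, 113, 105, 157, 169, 171, 171, 172, 173, 172, 169, 170, 169, 169, 169, 170, 169, 170, 165, 172, 173, 171, 171, 169, 170, 167, 169, 169, 169, 167, 170, 170, 168, 166, 172, 171, 170, 167, 159, 149, 151, 164, 165]
blade z 0.10460059811228467 [array([0.4309, 0.1307]), array([0.4308, 0.1768])]<stdin>:6: RuntimeWarning: invalid value encountered in scalar divide
```

View pics/o4.png

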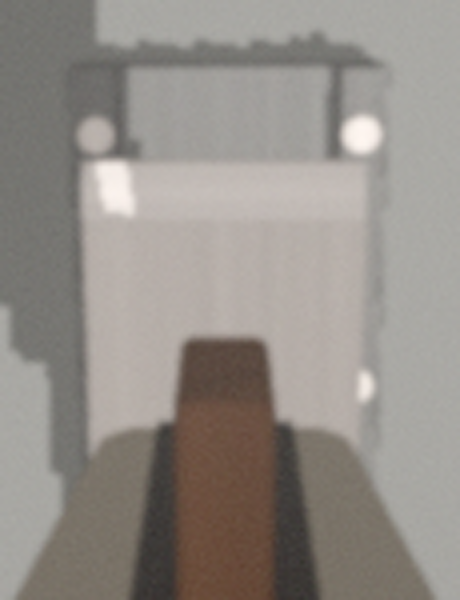

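```bash
python3 - <<'E'
from h import *
np.set_printoptions(precision=4,suppress=True)
a=snap('wrist'); zb=readout.get_state()['tool_pos'][2]-.029; print(readout.get_state()['tool_pos'])
for n,u,v,z in (('rivL',288.6,158.1,.02),('rivR',355.1,158.1,.02),('bedrear L',296,141.5,.014),('bedrear R',348,141.5,.014),('blade rl',284.7,165,zb),('blade rr',356.2,165,zb),('low l',286.7,225,zb),('low r',354.7,225,zb)): print(n,back(a,(u,v),z))
E
```

```text
[0.4715 0.1527 0.1336]
rivL [0.4274 0.1233 0.02  ]
rivR [0.4272 0.1836 0.02  ]
bedrear L [0.413  0.1298 0.014 ]
bedrear R [0.4129 0.1773 0.014 ]
blade rl [0.4215 0.1303 0.1046]
blade rr [0.4213 0.1743 0.1046]
low l [0.4606 0.1304 0.1046]
low r [0.4605 0.1747 0.1046]
```

The blade is centred in the hand. The fence centreline is about 1 mm further to +y, and the holder is turned about +0.008 rad. I'll correct for both and descend until contact.

```bash
python3 -m pendant '0 0.1 -2 0.008;0 0 -2 0;0 0 -2 0;0 0 -1.5 0;0 0 0 0'; python3 -m pendant '0 0 -0.3 0;0 0 0 0;0 0 0 0;0 0 0 0;0 0 0 0'; python3 -m pendant '0 0 -0.1 0;0 0 0 0;0 0 -0.1 0;0 0 0 0;0 0 0 0'; python3 -m pendant '0 0 -0.1 0;0 0 0 0;0 0 0 0;0 0 0 0;0 0 0 0'
```

```text
clock: 7.53
tool_pos: [0.4695, 0.1533, 0.0561]
eef_rot: [[-1.0, -0.011, -0.005], [-0.011, 1.0, -0.002], [0.005, -0.002, -1.0]]
ft_force: [-0.3, -0.2, -2.8]
gripper_width: 0.151
clock: 7.95
tool_pos: [0.4719, 0.1544, 0.0564]
eef_rot: [[-1.0, -0.011, 0.001], [-0.011, 1.0, 0.001], [-0.002, 0.001, -1.0]]
ft_force: [-0.5, -0.2, -2.1]
gripper_width: 0.149
clock: 8.37
tool_pos: [0.4713, 0.1541, 0.0535]
eef_rot: [[-1.0, -0.011, -0.0], [-0.011, 1.0, -0.0], [0.0, -0.0, -1.0]]
ft_force: [0.8, -0.1, -2.2]
gripper_width: 0.15
clock: 8.78
tool_pos: [0.4714, 0.1541, 0.0526]
eef_rot: [[-1.0, -0.011, 0.0], [-0.011, 1.0, 0.0], [-0.0, 0.0, -1.0]]
ft_force: [-0.6, -0.7, -1.8]
gripper_width: 0.151
```

```bash
python3 -m pendant '0 0 -0.2 0;0 0 0 0;0 0 0 0;0 0 0 0;0 0 0 0'; python3 -m pendant '0 0 -0.1 0;0 0 0 0;0 0 0 0;0 0 0 0;0 0 0 0'; python3 -m pendant '0 0 -0.1 0;0 0 0 0;0 0 0 0;0 0 0 0;0 0 0 0'
```

```text
clock: 9.2
tool_pos: [0.4714, 0.1541, 0.0506]
eef_rot: [[-1.0, -0.011, 0.0], [-0.011, 1.0, 0.0], [-0.0, 0.0, -1.0]]
ft_force: [0.5, -0.8, -2.1]
gripper_width: 0.151
clock: 9.62
tool_pos: [0.4714, 0.1541, 0.0496]
eef_rot: [[-1.0, -0.011, 0.0], [-0.011, 1.0, -0.0], [-0.0, -0.0, -1.0]]
ft_force: [-0.4, -0.3, -2.6]
gripper_width: 0.15
clock: 10.03
tool_pos: [0.4714, 0.1541, 0.0486]
eef_rot: [[-1.0, -0.011, -0.0], [-0.011, 1.0, 0.0], [0.0, 0.0, -1.0]]
ft_force: [-0.6, 0.8, -2.5]
gripper_width: 0.147
```

```bash
python3 -m pendant '0 0 -0.05 0;0 0 0 0;0 0 0 0;0 0 0 0;0 0 0 0';python3 -m pendant '0 0 -0.05 0;0 0 0 0;0 0 0 0;0 0 0 0;0 0 0 0'; python3 -m pendant '0 0 -0.05 0;0 0 0 0;0 0 0 0;0 0 0 0;0 0 0 0'
```

```text
clock: 10.45
tool_pos: [0.4714, 0.1541, 0.0481]
eef_rot: [[-1.0, -0.011, 0.0], [-0.011, 1.0, 0.0], [-0.0, 0.0, -1.0]]
ft_force: [0.7, -0.2, -2.1]
gripper_width: 0.149
clock: 10.87
tool_pos: [0.4716, 0.1542, 0.0479]
eef_rot: [[-1.0, -0.011, 0.0], [-0.011, 1.0, 0.0], [-0.0, 0.0, -1.0]]
ft_force: [-1.1, -0.3, 4.0]
gripper_width: 0.153
clock: 11.28
tool_pos: [0.4716, 0.1542, 0.0478]
eef_rot: [[-1.0, -0.011, 0.0], [-0.011, 1.0, 0.0], [-0.0, 0.0, -1.0]]
ft_force: [-2.6, -0.9, 8.6]
gripper_width: 0.15
```

There is bed contact at TCP z = 0.0479, and the stiffness is roughly 15 N/mm. I'll ease off the downforce and feel for both fences to centre the blade exactly.

```bash
python3 -m pendant '0 0 -0.0 0;0 0 0.06 0;0 0.1 0 0;0 0.1 0 0;0 0 0 0'; python3 -m pendant '0 0.05 0 0;0 0 0 0;0 0 0 0;0 0 0 0;0 0 0 0';python3 -m pendant '0 0.05 0 0;0 0 0 0;0 0 0 0;0 0 0 0;0 0 0 0';python3 -m pendant '0 0.05 0 0;0 0 0 0;0 0 0 0;0 0 0 0;0 0 0 0'
```

```text
clock: 11.7
tool_pos: [0.4718, 0.1562, 0.0479]
eef_rot: [[-1.0, -0.011, 0.001], [-0.011, 1.0, 0.0], [-0.001, 0.0, -1.0]]
ft_force: [0.0, 0.7, 3.7]
gripper_width: 0.151
clock: 12.12
tool_pos: [0.4718, 0.1564, 0.0479]
eef_rot: [[-1.0, -0.011, 0.001], [-0.011, 1.0, -0.0], [-0.001, -0.0, -1.0]]
ft_force: [1.3, -2.7, 4.5]
gripper_width: 0.153
clock: 12.53
tool_pos: [0.4717, 0.1565, 0.0478]
eef_rot: [[-1.0, -0.01, 0.0], [-0.01, 1.0, -0.0], [-0.0, -0.0, -1.0]]
ft_force: [-0.2, -3.1, 5.1]
gripper_width: 0.151
clock: 12.95
tool_pos: [0.4717, 0.1565, 0.0479]
eef_rot: [[-1.0, -0.01, 0.0], [-0.01, 1.0, -0.001], [-0.0, -0.001, -1.0]]
ft_force: [0.8, -4.4, 7.0]
gripper_width: 0.148
```

```bash
python3 -m pendant '0 -0.2 0.03 0;0 -0.2 0 0;0 -0.1 0 0;0 0 0 0;0 0 0 0'; python3 -m pendant '0 -0.05 0 0;0 0 0 0;0 0 0 0;0 0 0 0;0 0 0 0';python3 -m pendant '0 -0.05 0 0;0 0 0 0;0 0 0 0;0 0 0 0;0 0 0 0';python3 -m pendant '0 -0.05 0 0;0 0 0 0;0 0 0 0;0 0 0 0;0 0 0 0'
```

```text
clock: 13.37
tool_pos: [0.4713, 0.1528, 0.0479]
eef_rot: [[-1.0, -0.011, -0.0], [-0.011, 1.0, 0.0], [0.0, 0.0, -1.0]]
ft_force: [1.0, 1.3, 0.3]
gripper_width: 0.151
clock: 13.78
tool_pos: [0.4712, 0.1521, 0.0479]
eef_rot: [[-1.0, -0.011, -0.0], [-0.011, 1.0, -0.0], [0.0, -0.0, -1.0]]
ft_force: [0.1, -0.2, -0.9]
gripper_width: 0.148
clock: 14.2
tool_pos: [0.4713, 0.1515, 0.0479]
eef_rot: [[-1.0, -0.011, -0.0], [-0.011, 1.0, -0.0], [0.0, -0.0, -1.0]]
ft_force: [0.3, 0.0, -1.4]
gripper_width: 0.15
clock: 14.62
tool_pos: [0.4713, 0.1511, 0.0479]
eef_rot: [[-1.0, -0.011, -0.0], [-0.011, 1.0, -0.0], [0.0, -0.0, -1.0]]
ft_force: [-1.0, -0.1, -1.9]
gripper_width: 0.152
```

```bash
python3 -m pendant '0 -0.05 0 0;0 0 0 0;0 0 0 0;0 0 0 0;0 0 0 0'; python3 -m pendant '0 -0.05 0 0;0 0 0 0;0 0 0 0;0 0 0 0;0 0 0 0';python3 -m pendant '0 -0.05 0 0;0 0 0 0;0 0 0 0;0 0 0 0;0 0 0 0'
```

```text
clock: 15.03
tool_pos: [0.4714, 0.1507, 0.048]
eef_rot: [[-1.0, -0.011, -0.0], [-0.011, 1.0, 0.0], [0.0, 0.0, -1.0]]
ft_force: [-0.2, -0.1, -1.8]
gripper_width: 0.147
clock: 15.45
tool_pos: [0.4715, 0.1505, 0.0481]
eef_rot: [[-1.0, -0.011, 0.0], [-0.011, 1.0, 0.001], [-0.0, 0.001, -1.0]]
ft_force: [0.3, 3.3, -2.9]
gripper_width: 0.15
clock: 15.87
tool_pos: [0.4714, 0.1504, 0.0481]
eef_rot: [[-1.0, -0.011, 0.0], [-0.011, 1.0, 0.001], [-0.0, 0.001, -1.0]]
ft_force: [-0.4, 5.3, -3.5]
gripper_width: 0.152
```

The fences are felt at y = 0.1505 and 0.1564, so the centre is 0.1535, and a play of 5.9 mm means the yaw is good. I'll recentre and slide forward to just short of the pin.

```bash
python3 -m pendant '0 0.2 0 0;0 0.19 0 0;0 0 0 0;0 0 0 0;0 0 0 0'; python3 -m pendant '0.2 0 0 0;0.2 0.01 0 0;0.2 0 0 0;0.1 0 0 0;0 0 0 0'; python3 -m pendant '0.05 0 0 0;0 0 0 0;0.05 0 0 0;0 0 0 0;0 0 0 0'; python3 -m pendant '0.04 0 0 0;0 0 0 0;0 0 0 0;0 0 0 0;0 0 0 0'
```

```text
clock: 16.28
tool_pos: [0.4714, 0.153, 0.0479]
eef_rot: [[-1.0, -0.011, -0.0], [-0.011, 1.0, -0.001], [0.0, -0.001, -1.0]]
ft_force: [0.5, -1.0, -2.8]
gripper_width: 0.148
clock: 16.7
tool_pos: [0.4788, 0.1535, 0.048]
eef_rot: [[-1.0, -0.011, 0.0], [-0.011, 1.0, 0.0], [-0.0, 0.0, -1.0]]
ft_force: [0.2, -0.2, -2.9]
gripper_width: 0.153
clock: 17.12
tool_pos: [0.4794, 0.1536, 0.048]
eef_rot: [[-1.0, -0.011, -0.0], [-0.011, 1.0, 0.0], [0.0, 0.0, -1.0]]
ft_force: [0.7, -0.0, -2.4]
gripper_width: 0.146
clock: 17.53
tool_pos: [0.4798, 0.1536, 0.048]
eef_rot: [[-1.0, -0.011, 0.0], [-0.011, 1.0, 0.0], [-0.0, 0.0, -1.0]]
ft_force: [0.1, 0.7, -1.7]
gripper_width: 0.151
```

```bash
python3 -m pendant '0.05 0 0 0;0 0 0 0;0.05 0 0 0;0 0 0 0;0 0 0 0'; python3 -m pendant '0.05 0 0 0;0 0 0 0;0.05 0 0 0;0 0 0 0;0 0 0 0'; python3 -m pendant '0.05 0 0 0;0 0 0 0;0.05 0.01 0 0;0 0 0 0;0 0 0 0'; python3 -m pendant '0.05 0 0 0;0 0 0 0;0.05 0 0 0;0 0 0 0;0 0 0 0'; python3 -m pendant '0.05 0 0 0;0 0 0 0;0.05 0 0 0;0 0 0 0;0 0 0 0'
```

```text
clock: 17.95
tool_pos: [0.4809, 0.1536, 0.048]
eef_rot: [[-1.0, -0.011, 0.0], [-0.011, 1.0, 0.0], [-0.0, 0.0, -1.0]]
ft_force: [-0.3, -1.1, -2.5]
gripper_width: 0.146
clock: 18.37
tool_pos: [0.4818, 0.1536, 0.048]
eef_rot: [[-1.0, -0.011, 0.0], [-0.011, 1.0, 0.0], [-0.0, 0.0, -1.0]]
ft_force: [0.4, 0.4, -2.4]
gripper_width: 0.15
clock: 18.78
tool_pos: [0.4828, 0.1537, 0.048]
eef_rot: [[-1.0, -0.011, 0.0], [-0.011, 1.0, 0.0], [-0.0, 0.0, -1.0]]
ft_force: [-0.2, 0.2, -2.4]
gripper_width: 0.151
clock: 19.2
tool_pos: [0.4838, 0.1537, 0.048]
eef_rot: [[-1.0, -0.011, 0.0], [-0.011, 1.0, 0.0], [-0.0, 0.0, -1.0]]
ft_force: [-0.5, 0.3, -1.9]
gripper_width: 0.154
clock: 19.62
tool_pos: [0.4848, 0.1537, 0.048]
eef_rot: [[-1.0, -0.011, 0.0], [-0.011, 1.0, 0.0], [-0.0, 0.0, -1.0]]
ft_force: [1.1, -0.3, -2.5]
gripper_width: 0.151
```

```bash
python3 - <<'E'
from h import *
s=snap('scene')
cv2.imwrite('pics/s5.png',cv2.resize(s['pixels'][140:215,280:380],(800,600),interpolation=cv2.INTER_CUBIC))
E
```

```text
(no output)
```

View pics/s5.png

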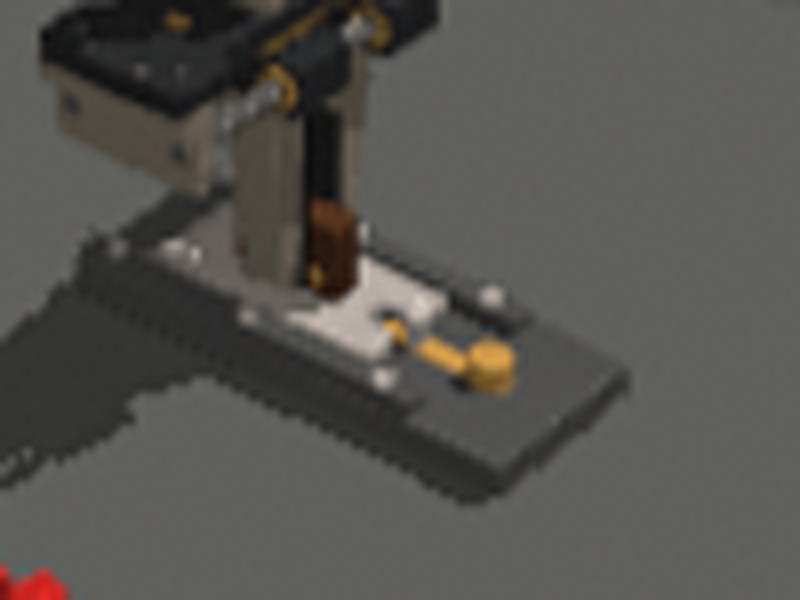

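The scene crop shows the blade lying in the bed between the fences, with the notch mouth at about (405,325) lined up with the pin and brass strip. I'll slide on, then use fine steps.

```bash
python3 -m pendant '0.05 0 0 0;0 0 0 0;0.05 0 0 0;0 0 0 0;0 0 0 0'; python3 -m pendant '0.05 0 0 0;0 0 0 0;0.05 0 0 0;0 0 0 0;0 0 0 0'; python3 -m pendant '0.05 0 0 0;0 0 0 0;0.05 0 0 0;0 0 0 0;0 0 0 0'; python3 -m pendant '0.05 0 0 0;0 0 0 0;0.05 0.01 0 0;0 0 0 0;0 0 0 0'; python3 -m pendant '0.05 0 0 0;0 0 0 0;0.05 0 0 0;0 0 0 0;0 0 0 0';  python3 -m pendant '0.05 0 0 0;0 0 0 0;0.05 0 0 0;0 0 0 0;0 0 0 0'; python3 -m pendant '0.05 0 0 0;0 0 0 0;0.05 0 0 0;0 0 0 0;0 0 0 0'
```

```text
clock: 20.08
tool_pos: [0.4859, 0.1537, 0.048]
eef_rot: [[-1.0, -0.011, 0.0], [-0.011, 1.0, 0.0], [-0.0, 0.0, -1.0]]
ft_force: [-0.2, -0.5, -1.8]
gripper_width: 0.151
clock: 20.5
tool_pos: [0.4868, 0.1537, 0.048]
eef_rot: [[-1.0, -0.011, 0.0], [-0.011, 1.0, 0.0], [-0.0, 0.0, -1.0]]
ft_force: [-0.0, 0.2, -2.1]
gripper_width: 0.151
clock: 20.92
tool_pos: [0.4878, 0.1537, 0.048]
eef_rot: [[-1.0, -0.011, 0.0], [-0.011, 1.0, 0.0], [-0.0, 0.0, -1.0]]
ft_force: [-0.6, -1.0, -2.6]
gripper_width: 0.151
clock: 21.33
tool_pos: [0.4888, 0.1538, 0.048]
eef_rot: [[-1.0, -0.011, 0.0], [-0.011, 1.0, 0.0], [-0.0, 0.0, -1.0]]
ft_force: [-0.4, 0.5, -1.7]
gripper_width: 0.153
clock: 21.75
tool_pos: [0.4898, 0.1538, 0.048]
eef_rot: [[-1.0, -0.011, 0.0], [-0.011, 1.0, 0.0], [-0.0, 0.0, -1.0]]
ft_force: [-0.6, 0.4, -2.8]
gripper_width: 0.15
clock: 22.17
tool_pos: [0.4908, 0.1538, 0.048]
eef_rot: [[-1.0, -0.011, 0.0], [-0.011, 1.0, 0.0], [-0.0, 0.0, -1.0]]
ft_force: [-0.5, -0.3, -2.1]
gripper_width: 0.151
clock: 22.58
tool_pos: [0.4918, 0.1538, 0.048]
eef_rot: [[-1.0, -0.011, 0.0], [-0.011, 1.0, 0.0], [-0.0, 0.0, -1.0]]
ft_force: [-0.3, 0.1, -2.4]
gripper_width: 0.152
```

```bash
python3 -m pendant '0.05 0 0 0;0 0 0 0;0.05 0 0 0;0 0 0 0;0 0 0 0';  python3 -m pendant '0.05 0 0 0;0 0 0 0;0 0 0 0;0 0 0 0;0 0 0 0'
```

```text
clock: 23.0
tool_pos: [0.4928, 0.1538, 0.048]
eef_rot: [[-1.0, -0.011, 0.0], [-0.011, 1.0, 0.0], [-0.0, 0.0, -1.0]]
ft_force: [-0.2, -0.6, -2.3]
gripper_width: 0.15
clock: 23.42
tool_pos: [0.4933, 0.1538, 0.048]
eef_rot: [[-1.0, -0.011, 0.0], [-0.011, 1.0, 0.0], [-0.0, 0.0, -1.0]]
ft_force: [0.7, 0.6, -2.2]
gripper_width: 0.151
```

```bash
python3 -m pendant '0.02 0 0 0;0 0 0 0;0.02 0 0 0;0 0 0 0;0 0 0 0';  python3 -m pendant '0.02 0 0 0;0 0 0 0;0 0 0 0;0 0 0 0;0 0 0 0'
```

```text
clock: 23.83
tool_pos: [0.4937, 0.1538, 0.048]
eef_rot: [[-1.0, -0.011, 0.0], [-0.011, 1.0, 0.0], [-0.0, 0.0, -1.0]]
ft_force: [0.2, 0.3, -2.2]
gripper_width: 0.146
clock: 24.25
tool_pos: [0.4939, 0.1538, 0.048]
eef_rot: [[-1.0, -0.011, 0.0], [-0.011, 1.0, 0.0], [-0.0, 0.0, -1.0]]
ft_force: [-0.2, -1.0, -2.8]
gripper_width: 0.151
```

```bash
python3 -m pendant '0.02 0 0 0;0 0 0 0;0.02 0 0 0;0 0 0 0;0 0 0 0';  python3 -m pendant '0.02 0 0 0;0 0 0 0;0 0 0 0;0 0 0 0;0 0 0 0'
```

```text
clock: 24.67
tool_pos: [0.4943, 0.1538, 0.048]
eef_rot: [[-1.0, -0.011, 0.0], [-0.011, 1.0, 0.0], [-0.0, 0.0, -1.0]]
ft_force: [0.3, 0.1, -2.1]
gripper_width: 0.151
clock: 25.08
tool_pos: [0.4945, 0.1538, 0.048]
eef_rot: [[-1.0, -0.011, 0.0], [-0.011, 1.0, 0.0], [-0.0, 0.0, -1.0]]
ft_force: [-0.2, -0.1, -2.6]
gripper_width: 0.152
```

```bash
python3 -m pendant '0.02 0 0 0;0 0 0 0;0.02 0 0 0;0 0 0 0;0 0 0 0';  python3 -m pendant '0.02 0 0 0;0 0 0 0;0 0 0 0;0 0 0 0;0 0 0 0'
```

```text
clock: 25.5
tool_pos: [0.4949, 0.1538, 0.048]
eef_rot: [[-1.0, -0.011, 0.0], [-0.011, 1.0, 0.0], [-0.0, 0.0, -1.0]]
ft_force: [-0.2, -0.5, -2.2]
gripper_width: 0.148
clock: 25.92
tool_pos: [0.4951, 0.1538, 0.048]
eef_rot: [[-1.0, -0.011, 0.0], [-0.011, 1.0, 0.0], [-0.0, 0.0, -1.0]]
ft_force: [-0.2, 0.8, -1.9]
gripper_width: 0.148
```

```bash
python3 -m pendant '0.02 0 0 0;0.01 0 0 0;0.02 0 0 0;0 0 0 0;0 0 0 0'
```

```text
clock: 26.33
tool_pos: [0.4956, 0.1538, 0.048]
eef_rot: [[-1.0, -0.011, 0.0], [-0.011, 1.0, 0.0], [-0.0, 0.0, -1.0]]
ft_force: [0.7, 0.1, -1.4]
gripper_width: 0.151
```

```bash
python3 -m pendant '0.02 0 0 0;0.01 0 0 0;0.01 0 0 0;0 0 0 0;0 0 0 0'
```

```text
clock: 26.75
tool_pos: [0.496, 0.1538, 0.048]
eef_rot: [[-1.0, -0.011, 0.0], [-0.011, 1.0, 0.0], [-0.0, 0.0, -1.0]]
ft_force: [-0.3, 0.6, -1.4]
gripper_width: 0.152
```

```bash
python3 -m pendant '0.02 0 0 0;0.01 0 0 0;0.02 0 0 0;0 0 0 0;0 0 0 0'
```

```text
clock: 27.17
tool_pos: [0.4965, 0.1538, 0.048]
eef_rot: [[-1.0, -0.011, 0.0], [-0.011, 1.0, 0.0], [-0.0, 0.0, -1.0]]
ft_force: [-0.7, 0.9, -2.5]
gripper_width: 0.151
```

```bash
python3 -m pendant '0.02 0 0 0;0 0 0 0;0.01 0 0 0;0 0 0 0;0 0 0 0'
```

```text
clock: 27.58
tool_pos: [0.4968, 0.1538, 0.048]
eef_rot: [[-1.0, -0.011, 0.0], [-0.011, 1.0, 0.0], [-0.0, 0.0, -1.0]]
ft_force: [0.6, 0.1, -2.3]
gripper_width: 0.148
```

```bash
python3 -m pendant '0.02 0 0 0;0.01 0 0 0;0.02 0 0 0;0 0 0 0;0 0 0 0'
```

```text
clock: 28.0
tool_pos: [0.4973, 0.1538, 0.048]
eef_rot: [[-1.0, -0.011, 0.0], [-0.011, 1.0, 0.0], [-0.0, 0.0, -1.0]]
ft_force: [-0.9, -0.2, -2.4]
gripper_width: 0.15
```

```bash
python3 -m pendant '0.02 0 0 0;0 0 0 0;0.01 0 0 0;0 0 0 0;0 0 0 0'
```

```text
clock: 28.42
tool_pos: [0.4976, 0.1538, 0.048]
eef_rot: [[-1.0, -0.011, 0.0], [-0.011, 1.0, 0.0], [-0.0, 0.0, -1.0]]
ft_force: [-0.6, -1.1, -2.1]
gripper_width: 0.147
```

```bash
python3 -m pendant '0.02 0 0 0;0.01 0 0 0;0.02 0 0 0;0 0 0 0;0 0 0 0'
```

```text
clock: 28.83
tool_pos: [0.4981, 0.1538, 0.048]
eef_rot: [[-1.0, -0.011, -0.0], [-0.011, 1.0, 0.0], [0.0, 0.0, -1.0]]
ft_force: [0.3, -0.3, -2.1]
gripper_width: 0.15
```

```bash
python3 -m pendant '0.02 0 0 0;0 0 0 0;0 0 0 0;0 0 0 0;0 0 0 0'
```

```text
clock: 29.25
tool_pos: [0.4983, 0.1538, 0.048]
eef_rot: [[-1.0, -0.011, 0.0], [-0.011, 1.0, 0.0], [-0.0, 0.0, -1.0]]
ft_force: [0.5, 0.4, -1.4]
gripper_width: 0.149
```

```bash
python3 -m pendant '0.02 0 0 0;0.01 0 0 0;0.02 0 0 0;0 0 0 0;0 0 0 0'
```

```text
clock: 29.67
tool_pos: [0.4988, 0.1538, 0.048]
eef_rot: [[-1.0, -0.011, 0.0], [-0.011, 1.0, -0.0], [-0.0, -0.0, -1.0]]
ft_force: [-0.2, -0.6, -3.1]
gripper_width: 0.151
```

```bash
python3 -m pendant '0.02 0 0 0;0 0 0 0;0 0 0 0;0 0 0 0;0 0 0 0'
```

```text
clock: 30.08
tool_pos: [0.499, 0.1538, 0.048]
eef_rot: [[-1.0, -0.011, 0.0], [-0.011, 1.0, 0.0], [-0.0, 0.0, -1.0]]
ft_force: [-0.3, 1.0, -3.2]
gripper_width: 0.145
```

```bash
python3 -m pendant '0.02 0 0 0;0.01 0 0 0;0.02 0 0 0;0 0 0 0;0 0 0 0'
```

```text
clock: 30.5
tool_pos: [0.4995, 0.1538, 0.048]
eef_rot: [[-1.0, -0.011, 0.0], [-0.011, 1.0, 0.0], [-0.0, 0.0, -1.0]]
ft_force: [-0.9, 0.1, -1.9]
gripper_width: 0.15
```

```bash
python3 -m pendant '0.02 0 0 0;0 0 0 0;0 0 0 0;0 0 0 0;0 0 0 0'
```

```text
clock: 30.92
tool_pos: [0.4997, 0.1538, 0.048]
eef_rot: [[-1.0, -0.011, 0.0], [-0.011, 1.0, 0.0], [-0.0, 0.0, -1.0]]
ft_force: [0.5, 0.7, -2.0]
gripper_width: 0.15
```

```bash
python3 -m pendant '0.02 0 0 0;0.01 0 0 0;0.02 0 0 0;0 0 0 0;0 0 0 0'
```

```text
clock: 31.33
tool_pos: [0.5001, 0.1538, 0.048]
eef_rot: [[-1.0, -0.011, -0.0], [-0.011, 1.0, -0.0], [0.0, -0.0, -1.0]]
ft_force: [-0.9, 0.5, -2.5]
gripper_width: 0.15
```

```bash
python3 -m pendant '0.02 0 0 0;0 0 0 0;0 0 0 0;0 0 0 0;0 0 0 0'
```

```text
clock: 31.75
tool_pos: [0.5002, 0.1538, 0.0479]
eef_rot: [[-1.0, -0.011, -0.0], [-0.011, 1.0, -0.0], [0.0, -0.0, -1.0]]
ft_force: [-1.1, 0.2, -2.9]
gripper_width: 0.15
```

```bash
python3 -m pendant '0.02 0 0 0;0 0 0 0;0 0 0 0;0 0 0 0;0 0 0 0'
```

```text
clock: 32.17
tool_pos: [0.5003, 0.1538, 0.0479]
eef_rot: [[-1.0, -0.011, -0.001], [-0.011, 1.0, -0.0], [0.001, -0.0, -1.0]]
ft_force: [-3.2, 0.5, -1.5]
gripper_width: 0.148
```

Contact with the pin: forward motion stalls at x ≈ 0.5002 and Fx reaches −3.2 N. I'll settle the blade onto the bed and let go.

```bash
python3 -m pendant '0 0 -0.02 0;0 0 0 0;0 0 0 0;0 0 0 0;0 0 0 0'
```

```text
clock: 32.58
tool_pos: [0.5004, 0.1538, 0.0479]
eef_rot: [[-1.0, -0.011, -0.0], [-0.011, 1.0, -0.0], [0.0, -0.0, -1.0]]
ft_force: [-4.5, -0.0, 1.8]
gripper_width: 0.147
```

```bash
python3 -m pendant '0 0 0 0;0 0 0 0;0 0 0 0;0 0 0 0;0 0 0 0' 50 30; python3 - <<'E'
from h import *
np.set_printoptions(precision=4,suppress=True)
s=snap('scene','s6.png')
for n in ('rib','notch'): print(n,[(round(d['p'],2),back(s,d['location'],.035 if n=='rib' else .014)[:2]) for d in eyes.landmark_of('scene',n)])
E
```

```text
clock: 33.0
tool_pos: [0.5011, 0.1538, 0.0479]
eef_rot: [[-1.0, -0.011, 0.001], [-0.011, 1.0, 0.0], [-0.001, 0.0, -1.0]]
ft_force: [-0.0, -0.1, 0.1]
gripper_width: 0.487
rib [(0.79, array([ 0.588 , -0.3239])), (0.61, array([0.4179, 0.3652])), (0.59, array([0.4839, 0.1673])), (0.59, array([ 0.5402, -0.0765]))]
notch [(0.83, array([ 0.6055, -0.317 ])), (0.8, array([ 0.5392, -0.0423])), (0.77, array([0.5375, 0.1529])), (0.33, array([0.5082, 0.1617]))]
```

Released. I'll retract upwards, then close the fingers behind the rib and nudge lightly, to make sure the release left no gap at the pin.

```bash
python3 -m pendant '0 0 0.5 0;0 0 1.5 0;0 0 2 0;0 0 2 0;0 0 2 0'; python3 -m pendant '-2.1 0 0 0;-2.1 0 0 0;0 0 0 0;0 0 0 0;0 0 0 0' 0 10
python3 - <<'E'
from h import *
a=snap('wrist'); s=snap('scene')
o=np.zeros((600,800,3),np.uint8)
o[:300,:480]=cv2.resize(a['pixels'],(480,300),interpolation=cv2.INTER_AREA)
o[300:,:400]=cv2.resize(s['pixels'][140:215,280:380],(400,300),interpolation=cv2.INTER_CUBIC)
o[300:,400:]=cv2.resize(a['pixels'][150:300,240:440],(400,300),interpolation=cv2.INTER_CUBIC)
cv2.imwrite('pics/o7.png',o)
E
```

```text
clock: 33.57
tool_pos: [0.5005, 0.1537, 0.1289]
eef_rot: [[-1.0, -0.011, -0.0], [-0.011, 1.0, -0.0], [0.0, -0.0, -1.0]]
ft_force: [-1.0, -0.6, -0.3]
gripper_width: 0.499
clock: 33.98
tool_pos: [0.4594, 0.154, 0.1283]
eef_rot: [[-1.0, -0.011, 0.001], [-0.011, 1.0, 0.0], [-0.001, 0.0, -1.0]]
ft_force: [-0.1, -1.2, 0.1]
gripper_width: 0.156
```

View pics/o7.png

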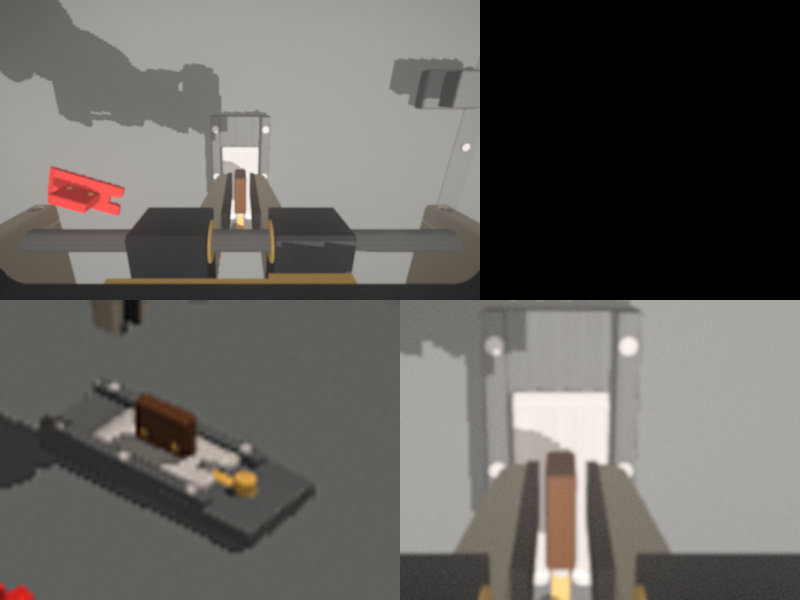

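The blade lies flat between the fences with the pin in its notch. Now the gentle nudge from behind the rib.

```bash
python3 -m pendant '0 0 -2.5 0;0 0 -2.5 0;0 0 -1.8 0;0 0 -1 0;0 0 0 0' 0; python3 -m pendant '0.3 0 0 0;0.2 0 0 0;0.1 0 0 0;0 0 0 0;0 0 0 0'; python3 -m pendant '0.05 0 0 0;0 0 0 0;0 0 0 0;0 0 0 0;0 0 0 0'
```

```text
clock: 34.5
tool_pos: [0.4578, 0.1531, 0.0478]
eef_rot: [[-1.0, -0.011, -0.004], [-0.011, 1.0, -0.002], [0.004, -0.002, -1.0]]
ft_force: [0.3, -0.0, -0.9]
gripper_width: 0.003
clock: 34.92
tool_pos: [0.4652, 0.154, 0.0505]
eef_rot: [[-1.0, -0.011, 0.001], [-0.011, 1.0, 0.001], [-0.001, 0.001, -1.0]]
ft_force: [0.8, -0.2, -1.1]
gripper_width: 0.005
clock: 35.33
tool_pos: [0.4651, 0.1538, 0.0498]
eef_rot: [[-1.0, -0.011, 0.0], [-0.011, 1.0, 0.0], [-0.0, 0.0, -1.0]]
ft_force: [-0.3, -0.0, 0.1]
gripper_width: 0.006
```

```bash
python3 -m pendant '0.03 0 0 0;0 0 0 0;0.02 0 0 0;0 0 0 0;0 0 0 0'
```

```text
clock: 35.75
tool_pos: [0.4656, 0.1538, 0.0498]
eef_rot: [[-1.0, -0.011, 0.0], [-0.011, 1.0, 0.0], [-0.0, 0.0, -1.0]]
ft_force: [-0.1, 0.2, -0.1]
gripper_width: 0.002
```

```bash
python3 -m pendant '0.03 0 0 0;0 0 0 0;0.02 0 0 0;0 0 0 0;0 0 0 0'
```

```text
clock: 36.17
tool_pos: [0.4661, 0.1538, 0.0498]
eef_rot: [[-1.0, -0.011, 0.0], [-0.011, 1.0, 0.0], [-0.0, 0.0, -1.0]]
ft_force: [0.2, -0.4, 0.1]
gripper_width: 0.004
```

```bash
python3 -m pendant '0.02 0 0 0;0 0 0 0;0.02 0 0 0;0 0 0 0;0 0 0 0'
```

```text
clock: 36.58
tool_pos: [0.4664, 0.1538, 0.0498]
eef_rot: [[-1.0, -0.011, -0.0], [-0.011, 1.0, -0.0], [0.0, -0.0, -1.0]]
ft_force: [-0.7, -0.5, -0.1]
gripper_width: 0.005
```

```bash
python3 -m pendant '0.02 0 0 0;0 0 0 0;0 0 0 0;0 0 0 0;0 0 0 0'
```

```text
clock: 37.0
tool_pos: [0.4665, 0.1538, 0.0498]
eef_rot: [[-1.0, -0.011, -0.0], [-0.011, 1.0, -0.0], [0.0, -0.0, -1.0]]
ft_force: [-0.9, 0.1, 0.5]
gripper_width: 0.006
```

```bash
python3 -m pendant '0.02 0 0 0;0 0 0 0;0 0 0 0;0 0 0 0;0 0 0 0'
```

```text
clock: 37.42
tool_pos: [0.4666, 0.1538, 0.0498]
eef_rot: [[-1.0, -0.011, -0.001], [-0.011, 1.0, -0.0], [0.001, -0.0, -1.0]]
ft_force: [-3.1, -1.0, 2.8]
gripper_width: 0.005
```

```bash
python3 -m pendant '0.01 0 0 0;0 0 0 0;0 0 0 0;0 0 0 0;0 0 0 0'
```

```text
clock: 37.83
tool_pos: [0.4667, 0.1538, 0.0498]
eef_rot: [[-1.0, -0.011, -0.001], [-0.011, 1.0, -0.0], [0.001, -0.0, -1.0]]
ft_force: [-4.6, 0.6, 4.2]
gripper_width: 0.003
```

The blade resists firmly: 4.6 N builds up over about 0.2 mm, whereas sliding friction alone would be about 0.4 N. It is seated and I stayed under 8 N. I'll back off, rise, and compare the knob and bystanders with the first pictures.

```bash
python3 -m pendant '-0.2 0 0 0;-0.6 0 0 0;-0.7 0 1 0;0 0 4 0;0 0 4 0'; python3 -m pendant '-1 0 4 0;0 0 2 0;0 0 0 0;0 0 0 0;0 0 0 0'
python3 - <<'E'
from h import *
np.set_printoptions(precision=4,suppress=True)
s=snap('scene'); im=s['pixels']; old=cv2.imread('pics/scene1.png')
def tpl(u,v,r=8,R=5):
    a=cv2.resize(old[v-r:v+r,u-r:u+r],None,fx=8,fy=8,interpolation=cv2.INTER_CUBIC); b=cv2.resize(im[v-r-R:v+r+R,u-r-R:u+r+R],None,fx=8,fy=8,interpolation=cv2.INTER_CUBIC)
    m=cv2.matchTemplate(b,a,cv2.TM_CCOEFF_NORMED); _,q,_,l=cv2.minMaxLoc(m); return round(q,3),l[0]/8-R,l[1]/8-R
for n,u,v,r in (('knob',341,185,5),('rivets',325,180,14),('head',411,190,20),('pulley',356,257,20),('block',303,325,30),('anvil',342,124,18)): print(n,tpl(u,v,r))
def yel(I):
    c=I[175:195,320:352].astype(float); h=c[:,:,2]-c[:,:,0]; w=np.clip(h-60,0,None); w[:, :14]=0; yy,xx=np.mgrid[0:20,0:32]; return (w*xx).sum()/w.sum(),(w*yy).sum()/w.sum(),w.sum()
print(yel(old),yel(im))
cv2.imwrite('pics/f.png',np.hstack([cv2.resize(x[150:210,280:360],(400,300),interpolation=cv2.INTER_CUBIC) for x in (old,im)]))
print(readout.get_state()['clock'],readout.get_state()['ft_force'])
E
```

```text
clock: 38.25
tool_pos: [0.4507, 0.1531, 0.1394]
eef_rot: [[-1.0, -0.011, -0.003], [-0.011, 1.0, -0.002], [0.003, -0.002, -1.0]]
ft_force: [1.1, 0.4, 1.3]
gripper_width: 0.008
clock: 38.67
tool_pos: [0.4417, 0.1536, 0.199]
eef_rot: [[-1.0, -0.011, -0.0], [-0.011, 1.0, -0.0], [0.0, -0.0, -1.0]]
ft_force: [-0.8, -0.1, 0.3]
gripper_width: 0.003
knob (0.861, 0.25, 0.25)
rivets (0.472, -0.25, -0.5)
head (0.999, 0.0, 0.0)
pulley (1.0, 0.0, 0.0)
block (0.999, 0.0, 0.0)
anvil (0.999, 0.0, 0.0)
(np.float64(19.043967828418232), np.float64(9.479356568364611), np.float64(1865.0)) (np.float64(19.05136106831022), np.float64(9.496147919876734), np.float64(1947.0))
38.7167 [-0.9105 -0.3486  0.057 ]
```

View pics/f.png

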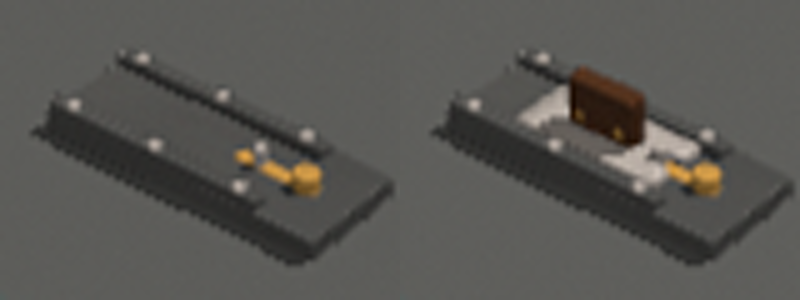

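The before/after crop shows the knob in the same place, at (306,178) and (306+400,178), the blade flat in the bed and the pin in the notch. The bystanders haven't moved. Handing in.

```bash
python3 -c "
from bench import bot; print(bot.sign_off())"
```

```text
the job is handed in; nothing more can be done
None
```

The larger steel blade is seated in the honing holder's bed, notch end forward, with the bottom of the notch against the pin. I let go of it and handed the job in at about 38.7 s.

- **Placing:** I gripped the blade by its rib and laid it at the rear of the bed. I centred it by feeling both fences (y = 0.1505 and 0.1564).
- **Pressing:** I slid it forward in fine steps until it met the pin at about 3 N. The reading rose to 4.5 N as I settled the blade on the bed, and then I released it. A light nudge from behind the rib with closed fingers met firm resistance at 4.6 N. All readings stayed below the 8 N that would shift the stop.
- **Last checks:** The puppet head, pulley, shoulder block and anvil showed no shift against the first picture. The brass part of the stop moved less than 0.02 pixel by its colour centroid. At roughly 2 mm per pixel that is far below 1 mm.
- **Disagreement:** Template matching on the knob gave a 0.25-pixel offset, but the match was weak (0.86). A second match, on a patch that the blade now covers, failed (0.47).
- **Not seen directly:** The cameras cannot show a gap at the pin smaller than about 1 mm, so the final contact rests on the force readings.

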